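# Load the long specimen bar into the expansion gauge

### The arm

A 6-joint arm with a two-finger parallel gripper is mounted at the origin on a cart in front of the work surface, level with it; the furniture and walls round the work are solid. World frame = base frame: x ahead of the robot, y to its left, z up, the work surface at z = 0. Lengths are in m, angles in rad, forces in N, time in s.
With the tool pointing down it reaches from about 0.25 to 0.775 m from the base axis. Payload 4 kg.
Tool frame: the origin (TCP) lies on the centre line of the jaws, within the pads' length; the fingertips stand 11 mm ahead of it and the grasp point (between the pads) lies 8 mm behind it (r.finger_overhang is the z of the fingertips in the tool frame, in m); z points along the fingers, y is the line along which they close (so a half turn about z gives the same grasp; the last joint's range is limited). The gripper opens to 85 mm and grips with 20 to 120 N. Pads are 22 mm wide; open, the fingers measure 114 mm over their backs; the gripper's body (76 mm by 85 mm) begins 54 mm behind the grasp point. The pads swing forward as they close: fully open they stand 13 mm farther back than shut.
Start: joints at [-1.38, 0.087, 1.371, -0, 1.684, -0.103], TCP at [0.159, -0.526, 0.242] pointing down, gripper open.
Joint ranges: [-3.1, 3.1], [-0.76, 2.03], [0.27, 2.55], [-1.08, 4.22], [0.17, 2.65], [-2.57, 2.57]. Speed limits (rad/s): [2.79, 2.79, 3.14, 3.14, 3.14, 3.14].

### API

Orientations are given as a rotation vector (axis times angle).
In Python, from plant import r, vision, finder gives the robot as it stands.
- The arm moves only by the tool apply_moves, never from a script. Its argument "motion" is a list of rows, each an object with "delta_pos": the shift along the tool's x, y, z normalised to -1 to 1, where 1 is 100 mm, a list of three; "yaw": the turn about the tool's z normalised to -1 to 1, where 1 is pi/2 rad. A call has exactly 8 rows; each row is the pose to reach, as a shift and turn from the pose commanded when the call began, along the tool's axes at that moment; what a row does not reach only later rows make up. A row lasts 1/10 s, in which the tool goes at most 50 mm and 8.59 degrees, less where a joint would pass 70% of its speed; a pose out of reach is approached as far as the arm can. A call with a number of a shift or a turn outside -1 to 1 is refused whole. A call with a gripper value outside its range is refused whole. "grip" is the opening in per cent of the stroke, from 0 (shut) to 100 (fully open), set as the call begins (left out, the last holds). The fingers move at their own pace and stop on an object; "newtons" is the grip in N (left out, the last holds). Time passes only in rows, so rows that repeat a pose let the fingers close, or fill a call up. It gives the time, the measured TCP pose, the force, the opening and the grip force at its end, in the units of the state.
- r.observe(): the state, without advancing time (a new reading comes with each control period).
- vision.grab_frame(name): name is "side" or "top" or "wrist"; returns the picture (400x640x3 uint8, blue, green, red); there is no depth.
- vision.camera_params(name): a dict with "intrinsics" (3x3 intrinsics, pixels), "position" and "rotation" of the camera in the world. Camera axes: x right, y down, z forward; pixel columns grow to the right and rows downward; lengths in m; the calibration is good to about 2 mm. A picture is of the moment at which its call begins: read the wrist's pose just before it. camera_params takes no time and is no camera call; for the wrist camera it gives the pose at the moment of the call.
- r.job_done(): hands the job in; it is judged then, once.
Trained networks look in the newest picture that a camera, given by its name, has taken for a name from the list of things; names that differ only in an ending like _2 or _b are one class to them, and where a whole thing is asked for, a point or a joint stands for the part that bears it (a point fixed in the world has none). Each returns a list of dicts, best first, with "score" (0 to 1); they miss things now and then, are a little off and sometimes report something else, mostly with a low value. They report only what shows in the picture. A call takes as long as a camera call. They do not tell look-alikes from the thing itself.
- finder.spot_in(label, camera): "location" ([x, y, z] in m, in world coordinates, good to about 4 mm: the middle of the surface that is visible of it).
The state is a dict: "time": time; "q": joint angles; "qvel": joint speeds; "effort": joint torques, N m; "position": TCP position; "orientation": TCP orientation; "wrist_force": force on the tool from outside, world axes, zero at the start; "torque": the same for the moment, N m; "width": finger opening in m; "grip_force": force on a finger pad.
Only numpy, scipy, OpenCV 4.12 (cv2) and the standard library are available. Lean on these libraries where they do the work, as an engineer would, in place of code of your own. Each camera call takes 0.05 s, during which the arm holds its last target. There are 200 camera calls.

### The job

Load the longer of the two specimen bars into the expansion gauge: swing the keeper lever out of the way, feed the bar, coned nose first, straight through the guide tube until its nose rests against the stop, without forcing it, and then swing the keeper fully shut behind the bar so that it is locked in. Leave the shorter bar, the bottles and the capped tubes where they are.

Things in the scene. Friction and masses are not known exactly. Their poses are not given: they have to be found in the camera images.
- bar_long: the longer specimen bar: bare aluminium, square section 16 x 16 mm, 180 mm long, about 0.13 kg, lying flat. Origin at mid length on its underside; x along the bar toward the nose, z up. The last 20 mm at +x are a cone narrowing from 15.6 to 8 mm diameter (nose); the other end, x = -90 mm, is square cut. Bottles may stand on both sides, their faces at least 53 mm from its centre line
- bar_long_nose (a point): centre of the tip of the long bar's nose (90 mm ahead of its middle, 8 mm above its underside)
- bar_short: the shorter specimen bar, not wanted: same section, material and coned nose, but 130 mm long. Origin at the middle of its length on its underside, x along the bar toward its nose.
- bar_short_mid (a point): centre of the short bar (middle of its length, 8 mm above its underside)
- gauge: the expansion gauge, fixed: grey base plate (12 mm thick, x -110 to 140, y -50 to 70 mm), two pillars with caps (top z 130 mm) that carry a square steel guide tube, then a gap and a stop block with sensor head. Origin on the worktop under the tube axis; x is the feed direction, from mouth to stop, z up. Tube axis at y = 0, z = 105 mm; tube x -55 to 60 mm, bore 20 x 20, outside 30 x 30 mm.
- gauge_mouth (a point): centre of the front opening of the tube's flared square mouth, on the tube axis at gauge x = -67 mm, z = 105 mm; 36 mm wide inside, 43 mm outside, narrowing to the 20 mm bore at x = -55 mm
- gauge_seat (a point): point on the stop face where the bar's nose must rest (gauge x = 100 mm, on the tube axis). With the long bar home its square end lies at gauge x = -80 mm, 13 mm outside the mouth
- keeper (a joint): angle of the keeper lever about its upright pivot, rad: 0 = shut, lever across behind the tube mouth, pointing to gauge -y; 1.57 = swung back, pointing to gauge -x; end stop 2.1. It opens clockwise seen from above and stays where left (friction 0.12 N m). The bar's way is clear above 1.35, and there is room for a hand above 1.9. It shuts only behind a bar nearly home and pushes the bar's end forward the last millimetres.
- keeper_pivot (a point): keeper's pivot axis at the arm's mid height (gauge x = -90, y = 50, z = 105 mm), on a column of 9 mm radius; hub 11 mm radius, top z = 117 mm. The lever is a 14 x 14 mm steel arm (z 98 to 112 mm) reaching 93 mm from the pivot; when shut its front face is at gauge x = -83 mm
- keeper_grip (a point): grip point on the keeper's black upright round knob (16 mm diameter, from z = 110 to 155 mm, 85 mm from the pivot axis); this point is on the knob's axis at z = 135 mm. Overhead, a shelf beam runs along the back of the worktop: its front face is 0.62 m ahead of the robot, its underside 0.51 m above the worktop; the arm must not hit it
- bottle_a: sample bottle with black cap, 25 mm diameter, 76 mm tall, standing; origin at the middle of its foot
- bottle_b: another such sample bottle, 25 mm diameter, 76 mm tall; origin at the middle of its foot
- bottle_c: another such sample bottle, 25 mm diameter, 76 mm tall; origin at the middle of its foot
- near_tube: clear sample tube with red cap, 35 mm diameter, 128 mm tall, standing beside the gauge; origin at the middle of its foot
- small_bottle: bottle with blue cap, 48 mm diameter, 109 mm tall, standing beside the gauge; origin at the middle of its foot
- tube: clear sample tube with red cap, 35 mm diameter, 128 mm tall, standing beside the gauge; origin at the middle of its foot
There are look-alikes about, which are no part of the job. Leave any pink look-alike of the bar_long alone.

How it is judged:
On the way:
1. the long bar's nose is fed into the guide tube, straight (more than 25 mm into the bore) (x of bar_long_nose in the frame of gauge above -0.03 m and y of bar_long_nose in the frame of gauge between -0.006 and 0.006 m and z of bar_long_nose in the frame of gauge between 0.098 and 0.112 m and angle between the x axis of bar_long and the x axis of gauge, either way round below 0.12 rad), for 0.1 s.
At the end, for the whole second after the job is handed in: The long bar lies in the guide tube, nose first, with the tip of its nose within 9 mm of the seat point on the stop and its length within 0.06 rad of the tube axis, at rest; the keeper lever is shut behind it (below 0.08 rad) (distance between bar_long_nose and gauge_seat below 0.009 m and angle between the x axis of bar_long and the x axis of gauge, either way round below 0.06 rad and value of joint keeper below 0.08 rad and linear speed of bar_long below 0.01 m/s); the robot touches nothing.
It fails at once if a bystander (bottle or capped tube) is shifted more than 40 mm or tipped over (distance of any of bottle_a, bottle_b, bottle_c, near_tube, small_bottle, tube from where it was at the start of the episode above 0.04 m or angle between any of bottle_a, bottle_b, bottle_c, near_tube, small_bottle, tube's own z axis and vertical above 0.5 rad).
It fails at once if the short bar is moved more than 40 mm (distance of bar_short_mid from where it was at the start of the episode above 0.04 m).
It fails at once if the bar is forced (over 60 N between the long bar and the gauge) (contact force between bar_long and gauge above 60 N).
It also fails if it takes over 72 s, if anything falls off the work surface, if the arm or the gripper's body presses on something with over 40 N, if the wrist force passes 120 N, or if a joint passes its speed limit or range.

## Working session

There is one attempt and no reset: what is moved stays moved. The work goes in short steps, Python scripts to look and compute and a tool call to move; the robot and the scene stay as the last step left them, time stands still between calls to the robot, and variables do not carry over. Pictures are saved under pics/ and viewed, at most 10 in all, crops included, and the job is handed in when it is done.

Besides the shell and the picture viewer there is one more tool, called after "Emit:" as a command line: name --argument value ..., lists and objects as JSON in quotes. apply_moves: Moves the arm, as the interface text tells. Its arguments: {"type":"object","properties":{"motion":{"type":"array","items":{"type":"object","properties":{"delta_pos":{"type":"array","items":{"type":"number","minimum":-1,"maximum":1}},"yaw":{"type":"number","minimum":-1,"maximum":1}}}},"grip":{"type":"number"},"newtons":{"type":"number"}},"required":["motion"]}

```bash
ls; mkdir -p pics
python3 - <<'E'
from plant import r, vision, finder
import cv2, numpy as np
for n in ["top","side"]:
    im=vision.grab_frame(n); cv2.imwrite(f"pics/{n}0.png",im)
    p=vision.camera_params(n); print(n,np.round(p["intrinsics"],1).tolist(),np.round(p["position"],3),np.round(p["rotation"],3).tolist())
for l in ["bar_long","bar_short","gauge","gauge_mouth","keeper_grip","keeper_pivot","bar_long_nose"]:
    for c in ["top","side"]:
        print(l,c,[(np.round(d["location"],3).tolist(),round(d["score"],2)) for d in finder.spot_in(l,c)][:4])
s=r.observe(); print(s["time"],s["position"],s["orientation"],r.finger_overhang)
E
```

```text
pics
top [[379.4, 0.0, 319.4], [0.0, 379.4, 198.9], [0.0, 0.0, 1.0]] [0.214 0.075 1.481] [-2.098, 2.12, -0.22]
side [[381.2, 0.0, 320.2], [0.0, 381.2, 198.7], [0.0, 0.0, 1.0]] [-0.127  1.028  0.527] [-0.688, 2.242, -1.525]
bar_long top [([0.389, 0.54, 0.021], 0.75), ([0.474, 0.346, 0.018], 0.55)]
bar_long side [([0.459, 0.348, 0.011], 0.63), ([0.386, 0.55, 0.013], 0.59), ([0.452, -0.206, 0.042], 0.38)]
bar_short top [([0.495, 0.087, 0.015], 0.59), ([0.476, 0.346, 0.015], 0.3)]
bar_short side [([0.483, 0.103, 0.017], 0.59)]
gauge top [([0.462, -0.264, 0.011], 0.8), ([0.431, 0.409, 0.055], 0.63)]
gauge side [([0.454, -0.211, 0.042], 0.61)]
gauge_mouth top [([0.464, -0.262, 0.014], 0.75)]
gauge_mouth side [([0.453, -0.207, 0.038], 0.67)]
keeper_grip top [([0.446, -0.14, 0.11], 0.6)]
keeper_grip side [([0.414, -0.131, 0.113], 0.55)]
keeper_pivot top [([0.462, -0.265, 0.008], 0.62)]
keeper_pivot side [([0.451, -0.213, 0.04], 0.79)]
bar_long_nose top [([0.476, 0.346, 0.016], 0.44), ([0.445, -0.143, 0.116], 0.41)]
bar_long_nose side [([0.461, 0.345, 0.015], 0.63)]
0.8 [ 0.15924938 -0.52645652  0.24238049] [3.10761957e+00 4.59745533e-01 6.60922252e-05] 0.011
```

View pics/top0.png

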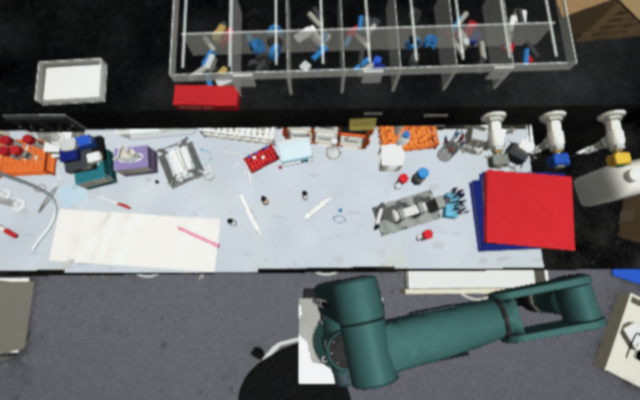

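View pics/side0.png

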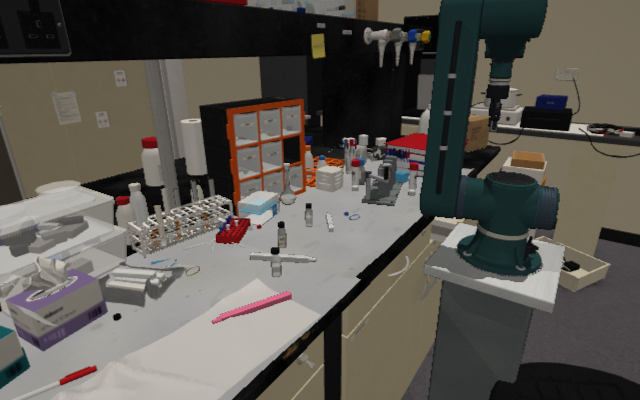

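Top view: the candidates for the wanted bar are the white-grey bar at (250,214), the shorter bar at (317,207) and the pink look-alike at (198,237). The gauge is at (412,212) with its mouth to the left. The bar at (250,214) fits the description, so I'll check it in a close crop.

Run:
```python
import cv2, numpy as np
t=cv2.imread("pics/top0.png"); s=cv2.imread("pics/side0.png")
a=cv2.resize(t[180:245,220:345],None,fx=4,fy=4,interpolation=cv2.INTER_CUBIC)[:, :400]
a=cv2.resize(t[185:240,225:285],(400,367),interpolation=cv2.INTER_CUBIC)
b=cv2.resize(t[185:240,368:428],(400,367),interpolation=cv2.INTER_CUBIC)
c=cv2.resize(s[150:210,350:450],(400,230),interpolation=cv2.INTER_CUBIC)
d=cv2.resize(s[230:290,235:335],(400,230),interpolation=cv2.INTER_CUBIC)
cv2.imwrite("pics/crop1.png",np.vstack([np.hstack([a,b]),np.hstack([d,c])]))
```

```text
(no output)
```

View pics/crop1.png

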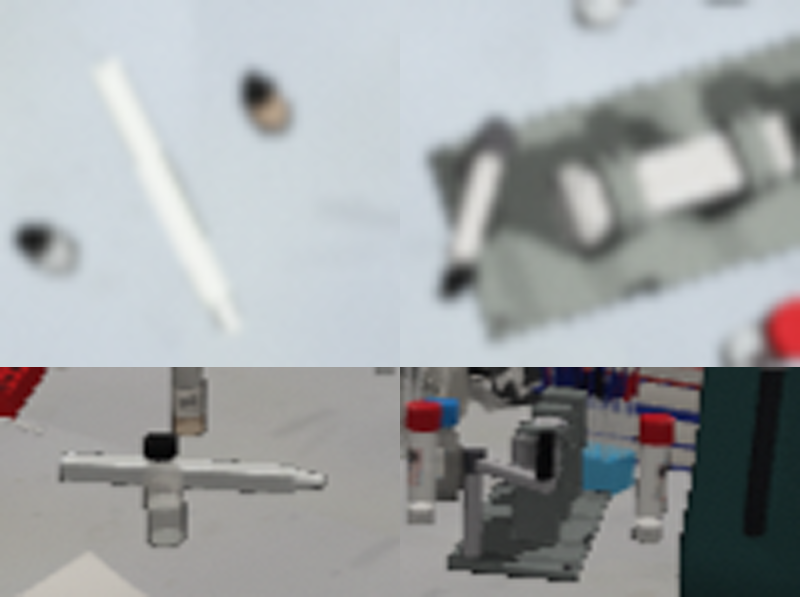

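The crop shows the long bar with its cone at the lower right (nose ≈ top pixel (259.5,233.7), tail ≈ (241,194.7)). The keeper pivot is ≈ (381.5,206) and the knob ≈ (376.7,227), partly open, with the mouth at ≈ (392,213).

```bash
cat > h.py <<'E'
from plant import r, vision, finder
import cv2, numpy as np
from scipy.spatial.transform import Rotation as R
def rot(p):
    q=np.array(p["rotation"]); return q if q.shape==(3,3) else R.from_rotvec(q).as_matrix()
def ray(p,uv,z):
    d=rot(p)@np.linalg.solve(np.array(p["intrinsics"]),[uv[0],uv[1],1.]); o=np.array(p["position"])
    return o+d*(z-o[2])/d[2]
def proj(p,X):
    c=rot(p).T@(np.array(X)-p["position"]); k=np.array(p["intrinsics"])@c; return k[:2]/k[2]
def go(target,s=None,yaw=None):
    "shift in tool units (100mm) to a world target"
    s=s or r.observe(); M=R.from_rotvec(s["orientation"]).as_matrix()
    return M.T@(np.array(target)-s["position"])*10
E
python3 - <<'E'
from h import *
p=vision.camera_params("top")
for n,uv,z in [("nose",(259.5,233.7),.008),("tail",(241,194.7),.016),("pivot",(381.5,206),.117),("knob",(376.7,227),.155),("mouthL?",(392,213),.12),("pl TL",(373.3,207.5),.012),("pl BL",(382.3,235.2),.012)]:
    print(n,np.round(ray(p,uv,z),3))
w=vision.camera_params("wrist"); s=r.observe(); M=R.from_rotvec(s["orientation"]).as_matrix()
print("tool axes",np.round(M,2).tolist()); print("cam in tool",np.round(M.T@(w["position"]-s["position"]),3)); print(np.round(M.T@rot(w),3).tolist(),w["intrinsics"])
for l in ["keeper","bottle_a","near_tube","small_bottle","tube"]:
    print(l,[(np.round(d["location"],3).tolist(),round(d["score"],2)) for d in finder.spot_in(l,"top")][:4])
E
```

```text
nose [0.394 0.312 0.008]
tail [0.548 0.388 0.016]
pivot [ 0.477 -0.15   0.117]
knob [ 0.395 -0.123  0.155]
mouthL? [ 0.451 -0.186  0.12 ]
pl TL [ 0.492 -0.135  0.012]
pl BL [ 0.382 -0.165  0.012]
tool axes [[0.96, 0.29, 0.0], [0.29, -0.96, -0.0], [0.0, 0.0, -1.0]]
cam in tool [ 0.067  0.001 -0.131]
[[-0.0, -0.964, -0.265], [1.0, -0.001, 0.002], [-0.002, -0.265, 0.964]] [[343.10063579   0.         322.16016801]
 [  0.         343.10063579 201.28335561]
 [  0.           0.           1.        ]]
keeper [([0.447, -0.142, 0.114], 0.52)]
bottle_a [([0.516, 0.291, 0.056], 0.56)]
near_tube [([0.367, -0.303, 0.127], 0.55)]
small_bottle [([0.601, -0.308, 0.094], 0.61)]
tube [([0.576, -0.23, 0.122], 0.61)]
```

Emit:
apply_moves --motion '[{"delta_pos": [0.11, -0.1, 0]}, {"delta_pos": [0.22, -0.2, 0]}, {"delta_pos": [0.33, -0.3, 0]}, {"delta_pos": [0.44, -0.4, 0]}, {"delta_pos": [0.55, -0.5, 0]}, {"delta_pos": [0.66, -0.6, 0]}, {"delta_pos": [0.77, -0.7, 0]}, {"delta_pos": [0.88, -0.8, 0]}]' --grip 60 --newtons 25

```text
validation failed for argument at $.mo...
```

Emit:
apply_moves --motion '[{"delta_pos": [0.11, -0.1, 0]}, {"delta_pos": [0.22, -0.2, 0]}, {"delta_pos": [0.33, -0.3, 0]}, {"delta_pos": [0.44, -0.4, 0]}, {"delta_pos": [0.55, -0.5, 0]}, {"delta_pos": [0.66, -0.6, 0]}, {"delta_pos": [0.77, -0.7, 0]}, {"delta_pos": [0.88, -0.8, 0]}]'

```text
validation failed for argument at $.mo...
```

Emit:
apply_moves --motion '[{"delta_pos": [0.11, -0.1, 0]}, {"delta_pos": [0.22, -0.2, 0]}, {"delta_pos": [0.33, -0.3, 0]}, {"delta_pos": [0.44, -0.4, 0]}, {"delta_pos": [0.55, -0.5, 0]}, {"delta_pos": [0.66, -0.6, 0]}, {"delta_pos": [0.77, -0.7, 0]}, {"delta_pos": [0.88, -0.8, 0]}]'

```text
validation failed for argument at $.mo...
```

Run:
```python
from h import *
s=r.observe(); print(s["time"],np.round(s["position"],4),np.round(s["orientation"],3),s["wrist_force"],s["width"])
w=vision.camera_params("wrist"); np.save("w1.npy",w,allow_pickle=True)
im=vision.grab_frame("wrist"); cv2.imwrite("pics/w1.png",im)
for n,X in [("knob",(.395,-.123,.155)),("pivot",(.477,-.155,.117))]: print(n,proj(w,X))
```

```text
1.05 [ 0.1593 -0.5264  0.2424] [ 3.108  0.46  -0.   ] [ 0.44455448 -0.52090017 -0.4661267 ] 0.08564460010337005
knob [-474.36592128 -604.31508296]
pivot [-260.90955506 -678.23241722]
```

View pics/w1.png

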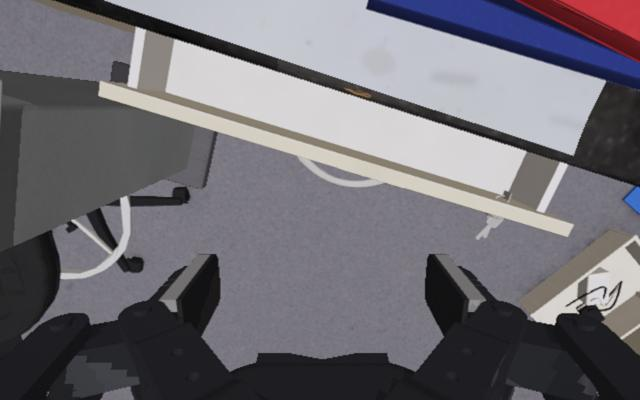

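The calls were refused, so the arm did not move. The picture shows only the fingers (190,290)/(455,290) and the floor. I'll retry with `yaw` in every row.

Emit:
apply_moves --motion '[{"delta_pos": [0.11, -0.1, 0.0], "yaw": 0.0}, {"delta_pos": [0.22, -0.2, 0.0], "yaw": 0.0}, {"delta_pos": [0.33, -0.3, 0.0], "yaw": 0.0}, {"delta_pos": [0.44, -0.4, 0.0], "yaw": 0.0}, {"delta_pos": [0.55, -0.5, 0.0], "yaw": 0.0}, {"delta_pos": [0.66, -0.6, 0.0], "yaw": 0.0}, {"delta_pos": [0.77, -0.7, 0.0], "yaw": 0.0}, {"delta_pos": [0.88, -0.8, 0.0], "yaw": 0.0}]' --grip 60 --newtons 25

```text
time: 1.9
position: [0.221, -0.4232, 0.2424]
orientation: [3.107, 0.46, 0.0]
wrist_force: [0.3, -0.8, -0.0]
width: 0.0514
grip_force: 0.0
```

Emit:
apply_moves --motion '[{"delta_pos": [0.11, -0.1, 0.0], "yaw": 0.0}, {"delta_pos": [0.22, -0.2, 0.0], "yaw": 0.0}, {"delta_pos": [0.33, -0.3, 0.0], "yaw": 0.0}, {"delta_pos": [0.44, -0.4, 0.0], "yaw": 0.0}, {"delta_pos": [0.55, -0.5, 0.0], "yaw": 0.0}, {"delta_pos": [0.66, -0.6, 0.0], "yaw": 0.0}, {"delta_pos": [0.77, -0.7, 0.0], "yaw": 0.0}, {"delta_pos": [0.88, -0.8, 0.0], "yaw": 0.0}]'

```text
time: 2.7
position: [0.282, -0.3213, 0.2423]
orientation: [3.108, 0.46, 0.0]
wrist_force: [-0.2, 0.7, 0.2]
width: 0.0512
grip_force: 0.0
```

Emit:
apply_moves --motion '[{"delta_pos": [0.11, -0.1, 0.0], "yaw": 0.0}, {"delta_pos": [0.22, -0.2, 0.0], "yaw": 0.0}, {"delta_pos": [0.33, -0.3, 0.0], "yaw": 0.0}, {"delta_pos": [0.44, -0.4, 0.0], "yaw": 0.0}, {"delta_pos": [0.55, -0.5, 0.0], "yaw": 0.0}, {"delta_pos": [0.66, -0.6, 0.0], "yaw": 0.0}, {"delta_pos": [0.77, -0.7, 0.0], "yaw": 0.0}, {"delta_pos": [0.88, -0.8, 0.0], "yaw": 0.0}]'

```text
time: 3.5
position: [0.3429, -0.2192, 0.2423]
orientation: [3.108, 0.46, 0.0]
wrist_force: [0.2, -0.2, 0.5]
width: 0.0514
grip_force: 0.0
```

Run:
```python
from h import *
s=r.observe(); print(s["time"],np.round(s["position"],4),np.round(s["orientation"],3),s["wrist_force"],s["width"])
w=vision.camera_params("wrist"); np.save("w1.npy",w,allow_pickle=True)
im=vision.grab_frame("wrist"); cv2.imwrite("pics/w1.png",im)
for n,X in [("knob",(.395,-.123,.155)),("pivot",(.477,-.155,.117))]: print(n,proj(w,X))
```

```text
3.5 [ 0.3429 -0.2192  0.2423] [3.108 0.46  0.   ] [ 0.18884801 -0.19739807  0.48164142] 0.05139585202614191
knob [193.18491305  89.29138399]
pivot [285.85819633 -18.00768965]
```

View pics/w1.png

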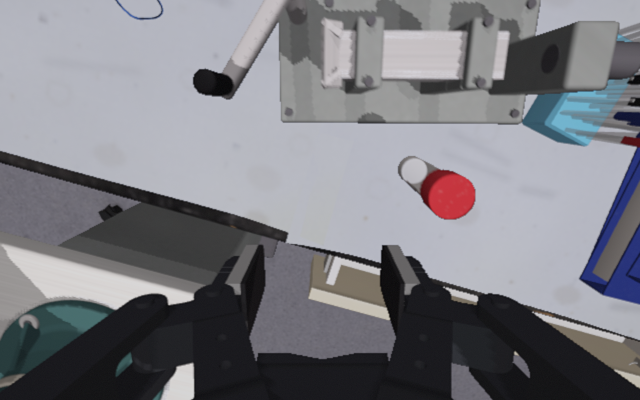

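The wrist view shows the plate's lower edge from (281,122) to (524,123) and the plate's left edge at column 281. The knob top is ≈ (203,80) and the mouth's left lip is at column ≈ 325, rows 19–86. The near tube's red cap is at (448,194).

```bash
cat >> h.py <<'E'
def gframe():
    g=np.load("g.npy"); return g  # ox,oy,angle of gauge x
def G2W(p,g=None):
    g=gframe() if g is None else g; c,s=np.cos(g[2]),np.sin(g[2]); return np.array([g[0]+c*p[0]-s*p[1], g[1]+s*p[0]+c*p[1], p[2]])
def W2G(P,g=None):
    g=gframe() if g is None else g; c,s=np.cos(g[2]),np.sin(g[2]); d=np.array(P[:2])-g[:2]; return np.array([c*d[0]+s*d[1],-s*d[0]+c*d[1],P[2]])
E
python3 - <<'E'
from h import *
w=np.load("w1.npy",allow_pickle=True).item()
im=cv2.imread("pics/w1.png")
bl=ray(w,(280.5,123.5),.012); br=ray(w,(525,124),.012); print(bl,br,np.linalg.norm(br-bl))
a=np.arctan2(*(br-bl)[1::-1]); mid=(bl+br)/2
x=np.array([np.cos(a),np.sin(a),0]); y=np.array([-x[1],x[0],0])
O=mid-.015*x+.05*y; g=np.array([O[0],O[1],a]); np.save("g.npy",g); print(g)
print("knob",W2G(ray(w,(205,81),.155)))
for n,P in [("mouth top",(-.067,0,.1265)),("pivot",(-.09,.05,.117)),("tube",(-.055,-.015,.12)),("tube",(.06,-.015,.12)),("tube",(.0,.015,.12)),("ml",(-.067,-.0215,.1265)),("ml",(-.067,.0215,.1265)),("tl",(-.11,.07,.012))]:
    print(n,P,np.round(proj(w,G2W(P)),1))
E
python3 - <<'E'
import cv2,numpy as np
im=cv2.imread("pics/w1.png"); cv2.imwrite("pics/c2.png",cv2.resize(im[0:133,180:380],(800,532),interpolation=cv2.INTER_CUBIC))
E
```

```text
[ 0.37977047 -0.16486679  0.012     ] [ 0.45215264 -0.40631767  0.012     ] 0.25206686551651775
[ 0.45954844 -0.25686623 -1.27954128]
knob [-0.1391833  -0.01861534  0.155     ]
mouth top (-0.067, 0, 0.1265) [324.4  55. ]
pivot (-0.09, 0.05, 0.117) [289.6 -24.9]
tube (-0.055, -0.015, 0.12) [341.4  79.5]
tube (0.06, -0.015, 0.12) [505.7  79.9]
tube (0.0, 0.015, 0.12) [423.5  32.8]
ml (-0.067, -0.0215, 0.1265) [324.3  88.7]
ml (-0.067, 0.0215, 0.1265) [324.6  19.5]
tl (-0.11, 0.07, 0.012) [277.8  -7.7]
```

View pics/c2.png

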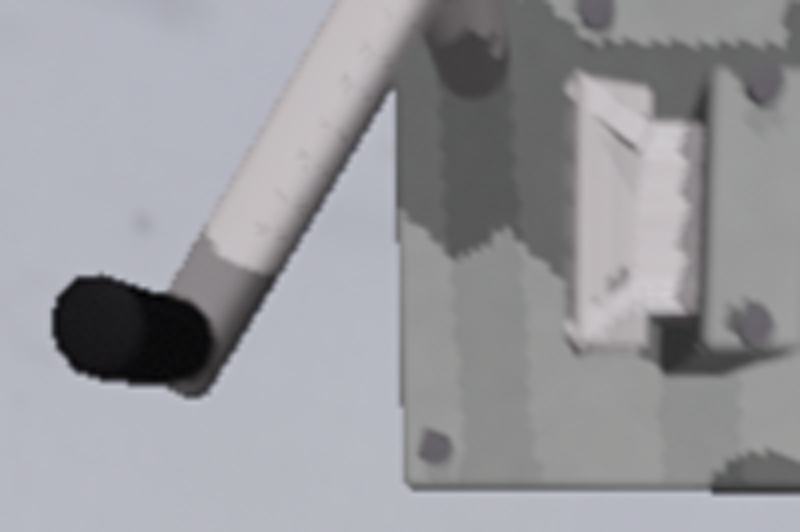

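Emit:
apply_moves --motion '[{"delta_pos": [0.2, -0.18, 0.0], "yaw": 0.0}, {"delta_pos": [0.42, -0.36, 0.0], "yaw": 0.0}, {"delta_pos": [0.63, -0.54, 0.1], "yaw": 0.0}, {"delta_pos": [0.82, -0.69, 0.2], "yaw": 0.0}, {"delta_pos": [0.82, -0.69, 0.4], "yaw": 0.0}, {"delta_pos": [0.82, -0.69, 0.6], "yaw": 0.0}, {"delta_pos": [0.82, -0.69, 0.7], "yaw": 0.0}, {"delta_pos": [0.82, -0.69, 0.7], "yaw": 0.0}]'

```text
time: 4.35
position: [0.4, -0.13, 0.1707]
orientation: [-3.106, -0.46, 0.005]
wrist_force: [-0.8, -0.4, -0.1]
width: 0.0513
grip_force: 0.0
```

Emit:
apply_moves --motion '[{"delta_pos": [0.0, 0.0, 0.15], "yaw": 0.0}, {"delta_pos": [0.0, 0.0, 0.3], "yaw": 0.0}, {"delta_pos": [0.0, 0.0, 0.4], "yaw": 0.0}, {"delta_pos": [0.0, 0.0, 0.4], "yaw": 0.0}, {"delta_pos": [0.0, 0.0, 0.4], "yaw": 0.0}, {"delta_pos": [0.0, 0.0, 0.4], "yaw": 0.0}, {"delta_pos": [0.0, 0.0, 0.4], "yaw": 0.0}, {"delta_pos": [0.0, 0.0, 0.4], "yaw": 0.0}]'

```text
time: 5.15
position: [0.4013, -0.1306, 0.1329]
orientation: [3.107, 0.46, 0.001]
wrist_force: [0.4, 0.0, -0.8]
width: 0.0511
grip_force: 0.0
```

Emit:
apply_moves --motion '[{"delta_pos": [0.0, 0.0, 0.0], "yaw": 0.0}, {"delta_pos": [0.0, 0.0, 0.0], "yaw": 0.0}, {"delta_pos": [0.0, 0.0, 0.0], "yaw": 0.0}, {"delta_pos": [0.0, 0.0, 0.0], "yaw": 0.0}, {"delta_pos": [0.0, 0.0, 0.0], "yaw": 0.0}, {"delta_pos": [0.0, 0.0, 0.0], "yaw": 0.0}, {"delta_pos": [0.0, 0.0, 0.0], "yaw": 0.0}, {"delta_pos": [0.0, 0.0, 0.0], "yaw": 0.0}]' --grip 0 --newtons 20

```text
time: 5.95
position: [0.4003, -0.13, 0.1323]
orientation: [-3.107, -0.46, 0.002]
wrist_force: [-5.5, 2.8, 3.6]
width: 0.0155
grip_force: 20.5
```

Emit:
apply_moves --motion '[{"delta_pos": [0.1, -0.12, 0.0], "yaw": 0.0}, {"delta_pos": [0.23, -0.22, 0.0], "yaw": 0.0}, {"delta_pos": [0.38, -0.3, 0.0], "yaw": 0.0}, {"delta_pos": [0.55, -0.34, 0.0], "yaw": 0.0}, {"delta_pos": [0.72, -0.36, 0.0], "yaw": 0.0}, {"delta_pos": [0.8, -0.35, 0.0], "yaw": 0.0}, {"delta_pos": [0.89, -0.33, 0.0], "yaw": 0.0}, {"delta_pos": [0.89, -0.33, 0.0], "yaw": 0.0}]'

```text
time: 6.75
position: [0.4769, -0.0669, 0.1322]
orientation: [-3.094, -0.461, -0.002]
wrist_force: [-3.4, 18.0, 4.3]
width: 0.0152
grip_force: 21.6
```

Emit:
apply_moves --motion '[{"delta_pos": [0.06, 0.02, 0.0], "yaw": 0.0}, {"delta_pos": [0.11, 0.04, 0.0], "yaw": 0.0}, {"delta_pos": [0.16, 0.06, 0.0], "yaw": 0.0}, {"delta_pos": [0.18, 0.07, 0.0], "yaw": 0.0}, {"delta_pos": [0.18, 0.07, 0.0], "yaw": 0.0}, {"delta_pos": [0.18, 0.07, 0.0], "yaw": 0.0}, {"delta_pos": [0.18, 0.07, 0.0], "yaw": 0.0}, {"delta_pos": [0.18, 0.07, 0.0], "yaw": 0.0}]'

```text
time: 7.55
position: [0.4968, -0.0655, 0.1323]
orientation: [-3.089, -0.462, -0.008]
wrist_force: [1.6, 25.9, 3.8]
width: 0.0153
grip_force: 19.4
```

Run:
```python
from h import *
s=r.observe(); print(s["time"],s["wrist_force"],s["width"])
k=W2G(s["position"]); print(k, np.arctan2(-(k[0]+.09),-(k[1]-.05)), np.hypot(k[0]+.09,k[1]-.05))
```

```text
7.55 [ 1.61851024 25.85427403  3.84475957] 0.015306571894393935
[-0.17258061  0.09060423  0.13229033] 2.0277754970084994 0.09202315303632708
```

Emit:
apply_moves --motion '[{"delta_pos": [0.0, 0.0, 0.0], "yaw": 0.0}, {"delta_pos": [0.0, 0.0, 0.0], "yaw": 0.0}, {"delta_pos": [0.0, 0.0, 0.0], "yaw": 0.0}, {"delta_pos": [0.0, 0.0, -0.2], "yaw": 0.0}, {"delta_pos": [0.0, 0.0, -0.5], "yaw": 0.0}, {"delta_pos": [-0.3, 0.1, -0.8], "yaw": 0.0}, {"delta_pos": [-0.6, 0.2, -1.0], "yaw": 0.0}, {"delta_pos": [-0.6, 0.2, -1.0], "yaw": 0.0}]' --grip 60

```text
time: 8.35
position: [0.4442, -0.114, 0.2367]
orientation: [3.103, 0.452, 0.01]
wrist_force: [-0.4, 0.6, -0.3]
width: 0.0512
grip_force: 0.0
```

Run:
```python
from h import *
s=r.observe(); print(s["time"],np.round(s["position"],4),s["wrist_force"],W2G(s["position"]))
w=vision.camera_params("wrist"); np.save("w2.npy",w,allow_pickle=True)
im=vision.grab_frame("wrist"); cv2.imwrite("pics/w2.png",im)
for n,P in [("mouth",(-.067,0,.1265)),("pivot hub",(-.09,.05,.117)),("pivot foot",(-.09,.05,.012)),("tl",(-.11,.07,.012)),("bl",(-.11,-.05,.012)),("knob2.03",(-.166,.0875,.155)),("ml",(-.067,-.0215,.1265)),("ml",(-.067,.0215,.1265)),("tube",(.06,-.015,.12)),("tube",(.06,.015,.12)),]:
    print(n,P,np.round(proj(w,G2W(P)),1))
```

```text
8.35 [ 0.4442 -0.114   0.2367] [-0.388467    0.60921046 -0.28155649] [-0.14126346  0.02628342  0.23665615]
mouth (-0.067, 0, 0.1265) [418.1 236.6]
pivot hub (-0.09, 0.05, 0.117) [388.3 168.8]
pivot foot (-0.09, 0.05, 0.012) [368.6 151.8]
tl (-0.11, 0.07, 0.012) [349.7 132.2]
bl (-0.11, -0.05, 0.012) [347.7 242.1]
knob2.03 (-0.166, 0.0875, 0.155) [278.1 118.4]
ml (-0.067, -0.0215, 0.1265) [416.1 262.8]
ml (-0.067, 0.0215, 0.1265) [420.2 209.2]
tube (0.06, -0.015, 0.12) [575.7 250.7]
tube (0.06, 0.015, 0.12) [583.1 214.2]
```

View pics/w2.png

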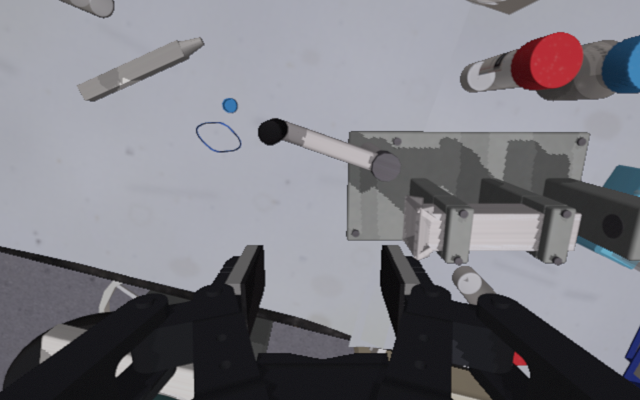

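The view shows the hub at (386,166), which matches the prediction. The knob top is at (271,131), the mouth lip at ≈ (420,228), and the short bar is at the upper left, untouched.

Run:
```python
from h import *
w=np.load("w2.npy",allow_pickle=True).item()
k=W2G(ray(w,(271,131),.155)); h=W2G(ray(w,(386,166),.117)); print(k,h)
for p in (h,np.array([-.09,.05])): print(np.arctan2(-(k[0]-p[0]),-(k[1]-p[1])),np.hypot(*(k-[*p[:2],.155])[:2]))
for uv,z,n in [((347.5,131.5),.012,"tl"),((348,240),.012,"bl"),((590,132),.012,"tr"),((437,257),.1265,"m"),]: print(n,W2G(ray(w,uv,z)))
```

```text
[-0.17056675  0.08003911  0.155     ] [-0.09183363  0.05211261  0.117     ]
1.9116505322790738 0.0835391730595702
1.9276785666519016 0.0859845913257062
tl [-0.1122202   0.07074571  0.012     ]
bl [-0.10965416 -0.04755265  0.012     ]
tr [0.13718697 0.06956096 0.012     ]
m [-0.05130969 -0.0167622   0.1265    ]
```

Emit:
apply_moves --motion '[{"delta_pos": [0.05, -0.13, 0.0], "yaw": 0.0}, {"delta_pos": [0.1, -0.26, 0.0], "yaw": 0.0}, {"delta_pos": [0.15, -0.39, 0.0], "yaw": 0.0}, {"delta_pos": [0.2, -0.52, 0.0], "yaw": 0.0}, {"delta_pos": [0.25, -0.65, 0.0], "yaw": 0.0}, {"delta_pos": [0.3, -0.77, 0.0], "yaw": 0.0}, {"delta_pos": [0.35, -0.89, 0.0], "yaw": 0.0}, {"delta_pos": [0.4, -1.0, 0.0], "yaw": 0.0}]'

```text
time: 9.2
position: [0.4536, -0.0022, 0.2318]
orientation: [-3.107, -0.462, 0.001]
wrist_force: [0.2, -0.1, 0.0]
width: 0.0511
grip_force: 0.0
```

Emit:
apply_moves --motion '[{"delta_pos": [0.05, -0.13, 0.0], "yaw": 0.0}, {"delta_pos": [0.1, -0.26, 0.0], "yaw": 0.0}, {"delta_pos": [0.15, -0.39, 0.0], "yaw": 0.0}, {"delta_pos": [0.2, -0.52, 0.0], "yaw": 0.0}, {"delta_pos": [0.25, -0.65, 0.0], "yaw": 0.0}, {"delta_pos": [0.3, -0.77, 0.0], "yaw": 0.0}, {"delta_pos": [0.35, -0.89, 0.0], "yaw": 0.0}, {"delta_pos": [0.4, -1.0, 0.0], "yaw": 0.0}]'

```text
time: 10.0
position: [0.4629, 0.1046, 0.2322]
orientation: [3.108, 0.46, -0.0]
wrist_force: [0.1, 0.2, 0.8]
width: 0.0513
grip_force: 0.0
```

Emit:
apply_moves --motion '[{"delta_pos": [0.05, -0.13, 0.0], "yaw": 0.0}, {"delta_pos": [0.1, -0.26, 0.0], "yaw": 0.0}, {"delta_pos": [0.15, -0.39, 0.0], "yaw": 0.0}, {"delta_pos": [0.2, -0.52, 0.0], "yaw": 0.0}, {"delta_pos": [0.25, -0.65, 0.0], "yaw": 0.0}, {"delta_pos": [0.3, -0.77, 0.0], "yaw": 0.0}, {"delta_pos": [0.35, -0.89, 0.0], "yaw": 0.0}, {"delta_pos": [0.4, -1.0, 0.0], "yaw": 0.0}]'

```text
time: 10.8
position: [0.4723, 0.2119, 0.2323]
orientation: [3.108, 0.46, 0.0]
wrist_force: [0.9, -0.1, -0.1]
width: 0.0513
grip_force: 0.0
```

Emit:
apply_moves --motion '[{"delta_pos": [0.05, -0.13, 0.0], "yaw": -0.02}, {"delta_pos": [0.1, -0.26, 0.0], "yaw": -0.04}, {"delta_pos": [0.15, -0.39, 0.0], "yaw": -0.06}, {"delta_pos": [0.2, -0.52, 0.0], "yaw": -0.08}, {"delta_pos": [0.25, -0.65, 0.0], "yaw": -0.1}, {"delta_pos": [0.3, -0.77, 0.0], "yaw": -0.1}, {"delta_pos": [0.35, -0.89, 0.0], "yaw": -0.1}, {"delta_pos": [0.4, -1.0, 0.0], "yaw": -0.1}]'

```text
time: 11.6
position: [0.4816, 0.3192, 0.2322]
orientation: [3.062, 0.702, -0.0]
wrist_force: [-0.8, 0.7, -0.3]
width: 0.0513
grip_force: 0.0
```

Run:
```python
from h import *
s=r.observe(); print(s["time"],np.round(s["position"],4),np.round(s["orientation"],3))
w=vision.camera_params("wrist"); np.save("w3.npy",w,allow_pickle=True)
im=vision.grab_frame("wrist"); cv2.imwrite("pics/w3.png",im)
print(proj(w,(.394,.312,.008)),proj(w,(.548,.388,.016)))
```

```text
11.6 [0.4816 0.3192 0.2322] [ 3.062  0.702 -0.   ]
[292.32256626 245.72021069] [286.08809679  82.54848358]
```

View pics/w3.png

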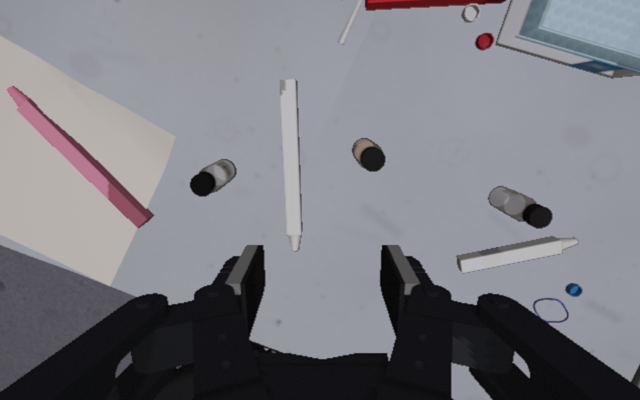

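The bar is between bottles at (210,178) and (368,155). Its tail is ≈ (289,82) and its nose tip ≈ (295,250).

Run:
```python
from h import *
w=np.load("w3.npy",allow_pickle=True).item(); im=cv2.imread("pics/w3.png").astype(int)
bg=np.median(im[100:200,250:275].reshape(-1,3),0); print("bg",bg, im[150,276:308].sum(1)//3)
L=[];
for row in range(95,226,5):
    g=im[row,270:315].mean(1); d=np.diff(g); 
    c=np.arange(270,315); m=im[row,270:315,0]-im[row,270:315,2]  # bluish bg vs neutral bar
    idx=c[m<np.median(m)-6]
    if row in(100,150,220): print(row,idx.min() if len(idx) else None,idx.max() if len(idx) else None,len(idx))
    if len(idx): L.append(((idx.min()+idx.max()+1)/2,row))
P=np.array([ray(w,u,.012) for u in L]); d=P-P.mean(0); v=np.linalg.svd(d[:,:2])[2][0]; 
if v[0]<0: v=-v
tail=ray(w,(289,82),.016); nose=ray(w,(295,250),.008)
for n,X in(("tail",tail),("nose",nose)): print(n,X, v@(X[:2]-P.mean(0)[:2]))
print("res",np.abs(d[:,:2]@[-v[1],v[0]]).max(),"dir",v,np.degrees(np.arctan2(v[1],v[0])))
s=r.observe(); M=R.from_rotvec(s["orientation"]).as_matrix(); print("toolx deg",np.degrees(np.arctan2(M[1,0],M[0,0])))
t=(v@(tail[:2]-P.mean(0)[:2])); n=(v@(nose[:2]-P.mean(0)[:2])); mid=(t+n)/2
gp=P.mean(0)[:2]+v*(mid+.090-.015); print("len",t-n,"grasp",gp,"move",go([*gp,.012]))
```

```text
bg [163. 155. 154.] [157 157 157 155 153 151 158 175 183 185 185 185 185 184 184 185 185 185
 185 185 184 165 114 111 153 155 154 155 156 157 157 158]
100 281 296 14
150 283 298 13
220 287 300 14
tail [0.54967064 0.38569079 0.016     ] 0.07691378040604287
nose [0.3906147  0.30716813 0.008     ] -0.10046055224420221
res 0.0004629373321502222 dir [0.89235689 0.45133045] 26.82907628626142
toolx deg 25.92035711313043
len 0.17737433265024508 grasp [0.5369701  0.38047564] move [ 0.75756683 -0.29219754  2.20082578]
```

Emit:
apply_moves --motion '[{"delta_pos": [0.15, -0.06, 0.1], "yaw": -0.01}, {"delta_pos": [0.3, -0.12, 0.2], "yaw": -0.01}, {"delta_pos": [0.45, -0.18, 0.35], "yaw": -0.01}, {"delta_pos": [0.6, -0.24, 0.5], "yaw": -0.01}, {"delta_pos": [0.76, -0.29, 0.65], "yaw": -0.01}, {"delta_pos": [0.76, -0.29, 0.8], "yaw": -0.01}, {"delta_pos": [0.76, -0.29, 0.95], "yaw": -0.01}, {"delta_pos": [0.76, -0.29, 1.0], "yaw": -0.01}]'

```text
time: 12.45
position: [0.5359, 0.3762, 0.1296]
orientation: [3.055, 0.726, -0.007]
wrist_force: [-0.1, -0.4, -0.8]
width: 0.0516
grip_force: 0.0
```

Emit:
apply_moves --motion '[{"delta_pos": [0.0, 0.0, 0.15], "yaw": 0.0}, {"delta_pos": [0.0, 0.0, 0.3], "yaw": 0.0}, {"delta_pos": [0.0, 0.0, 0.45], "yaw": 0.0}, {"delta_pos": [0.0, 0.0, 0.6], "yaw": 0.0}, {"delta_pos": [0.0, 0.0, 0.75], "yaw": 0.0}, {"delta_pos": [0.0, 0.0, 0.88], "yaw": 0.0}, {"delta_pos": [0.0, 0.0, 0.95], "yaw": 0.0}, {"delta_pos": [0.0, 0.0, 0.95], "yaw": 0.0}]'

```text
time: 13.25
position: [0.5365, 0.3768, 0.0354]
orientation: [3.056, 0.726, -0.005]
wrist_force: [-0.6, -0.1, -0.5]
width: 0.051
grip_force: 0.0
```

Run:
```python
from h import *
s=r.observe(); print(s["position"],s["q"],go([0.5370,0.3805,.012]))
w=vision.camera_params("wrist"); im=vision.grab_frame("wrist"); cv2.imwrite("pics/w4.png",im)
print(proj(w,(.5497,.3857,.016)),proj(w,(.537,.3805,.016)))
```

```text
[0.53647097 0.37678364 0.03539418] [ 5.25892458e-01  4.36107990e-01  1.36122029e+00 -9.53723621e-05
  1.34731427e+00  1.63011020e+00] [ 0.02215373 -0.03087507  0.2338671 ]
[315.32668442 221.67857382] [313.24077312 249.02263463]
```

View pics/w4.png

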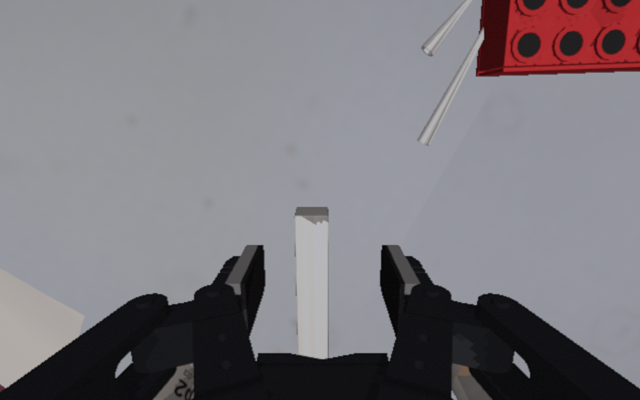

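The bar is square between the fingers: its tail edge is at row 216, its centre at column 312 and the jaw centre at ≈ 322. I'll shift slightly, lower and grip.

Emit:
apply_moves --motion '[{"delta_pos": [0.04, -0.03, 0.06], "yaw": 0.0}, {"delta_pos": [0.04, -0.03, 0.12], "yaw": 0.0}, {"delta_pos": [0.04, -0.03, 0.18], "yaw": 0.0}, {"delta_pos": [0.04, -0.03, 0.22], "yaw": 0.0}, {"delta_pos": [0.04, -0.03, 0.23], "yaw": 0.0}, {"delta_pos": [0.04, -0.03, 0.23], "yaw": 0.0}, {"delta_pos": [0.04, -0.03, 0.23], "yaw": 0.0}, {"delta_pos": [0.04, -0.03, 0.23], "yaw": 0.0}]'

```text
time: 14.1
position: [0.5398, 0.3818, 0.0147]
orientation: [-3.056, -0.726, -0.001]
wrist_force: [1.1, -0.6, 0.4]
width: 0.0512
grip_force: 0.0
```

Emit:
apply_moves --motion '[{"delta_pos": [0.0, 0.0, 0.0], "yaw": 0.0}, {"delta_pos": [0.0, 0.0, 0.0], "yaw": 0.0}, {"delta_pos": [0.0, 0.0, 0.0], "yaw": 0.0}, {"delta_pos": [0.0, 0.0, 0.0], "yaw": 0.0}, {"delta_pos": [0.0, 0.0, 0.0], "yaw": 0.0}, {"delta_pos": [0.0, 0.0, 0.0], "yaw": 0.0}, {"delta_pos": [0.0, 0.0, 0.0], "yaw": 0.0}, {"delta_pos": [0.0, 0.0, 0.0], "yaw": 0.0}]' --grip 0 --newtons 70

```text
time: 14.9
position: [0.5398, 0.3819, 0.0148]
orientation: [-3.056, -0.726, -0.001]
wrist_force: [-0.1, 0.8, 3.1]
width: 0.014
grip_force: 71.5
```

Emit:
apply_moves --motion '[{"delta_pos": [0.0, 0.0, -0.05], "yaw": 0.0}, {"delta_pos": [0.0, 0.0, -0.15], "yaw": 0.0}, {"delta_pos": [0.0, 0.0, -0.3], "yaw": 0.0}, {"delta_pos": [0.0, 0.0, -0.45], "yaw": 0.0}, {"delta_pos": [0.0, 0.0, -0.6], "yaw": 0.0}, {"delta_pos": [0.0, 0.0, -0.75], "yaw": 0.0}, {"delta_pos": [0.0, 0.0, -0.9], "yaw": 0.0}, {"delta_pos": [0.0, 0.0, -1.0], "yaw": 0.0}]'

```text
time: 15.7
position: [0.5401, 0.3821, 0.1168]
orientation: [-3.056, -0.726, -0.004]
wrist_force: [0.1, 0.0, -2.1]
width: 0.0138
grip_force: 70.9
```

Emit:
apply_moves --motion '[{"delta_pos": [-0.1, 0.06, -0.12], "yaw": -0.05}, {"delta_pos": [-0.2, 0.12, -0.24], "yaw": -0.11}, {"delta_pos": [-0.3, 0.18, -0.36], "yaw": -0.16}, {"delta_pos": [-0.4, 0.24, -0.48], "yaw": -0.22}, {"delta_pos": [-0.5, 0.3, -0.6], "yaw": -0.28}, {"delta_pos": [-0.6, 0.36, -0.72], "yaw": -0.33}, {"delta_pos": [-0.7, 0.42, -0.84], "yaw": -0.39}, {"delta_pos": [-0.8, 0.48, -0.95], "yaw": -0.44}]'

```text
time: 16.5
position: [0.4892, 0.3025, 0.2102]
orientation: [-2.627, -1.723, -0.0]
wrist_force: [-0.2, 0.4, -1.6]
width: 0.0141
grip_force: 70.9
```

Emit:
apply_moves --motion '[{"delta_pos": [-0.12, 0.01, 0.0], "yaw": -0.05}, {"delta_pos": [-0.24, 0.02, 0.0], "yaw": -0.11}, {"delta_pos": [-0.36, 0.03, 0.0], "yaw": -0.16}, {"delta_pos": [-0.48, 0.04, 0.0], "yaw": -0.22}, {"delta_pos": [-0.6, 0.05, 0.0], "yaw": -0.28}, {"delta_pos": [-0.72, 0.06, 0.0], "yaw": -0.33}, {"delta_pos": [-0.84, 0.07, 0.0], "yaw": -0.39}, {"delta_pos": [-0.95, 0.08, 0.0], "yaw": -0.45}]'

```text
time: 17.3
position: [0.4583, 0.2122, 0.2096]
orientation: [-1.867, -2.526, 0.0]
wrist_force: [1.0, -0.3, -1.6]
width: 0.014
grip_force: 71.0
```

Emit:
apply_moves --motion '[{"delta_pos": [-0.12, -0.09, 0.0], "yaw": 0.0}, {"delta_pos": [-0.24, -0.18, 0.0], "yaw": 0.0}, {"delta_pos": [-0.36, -0.27, 0.0], "yaw": 0.0}, {"delta_pos": [-0.48, -0.36, 0.0], "yaw": 0.0}, {"delta_pos": [-0.6, -0.44, 0.0], "yaw": 0.0}, {"delta_pos": [-0.72, -0.52, 0.0], "yaw": 0.0}, {"delta_pos": [-0.83, -0.6, 0.0], "yaw": 0.0}, {"delta_pos": [-0.93, -0.68, 0.0], "yaw": 0.0}]'

```text
time: 18.1
position: [0.4204, 0.1028, 0.2093]
orientation: [1.873, 2.522, -0.0]
wrist_force: [0.3, -0.4, -1.5]
width: 0.0136
grip_force: 70.9
```

Emit:
apply_moves --motion '[{"delta_pos": [-0.12, -0.09, 0.0], "yaw": 0.0}, {"delta_pos": [-0.24, -0.18, 0.0], "yaw": 0.0}, {"delta_pos": [-0.36, -0.27, 0.0], "yaw": 0.0}, {"delta_pos": [-0.48, -0.36, 0.0], "yaw": 0.0}, {"delta_pos": [-0.56, -0.44, 0.0], "yaw": 0.0}, {"delta_pos": [-0.62, -0.52, 0.0], "yaw": 0.0}, {"delta_pos": [-0.65, -0.6, 0.0], "yaw": 0.0}, {"delta_pos": [-0.65, -0.68, 0.0], "yaw": 0.0}]'

```text
time: 18.9
position: [0.3739, 0.0217, 0.2093]
orientation: [-1.873, -2.522, -0.0]
wrist_force: [0.4, 0.2, -2.2]
width: 0.0143
grip_force: 70.9
```

Run:
```python
from h import *
s=r.observe(); M=R.from_rotvec(s["orientation"]).as_matrix(); print(s["time"],s["position"],s["width"],s["wrist_force"],W2G(s["position"]),"toolx rel -gx deg",np.degrees(np.arctan2(M[1,0],M[0,0])-gframe()[2])-180, "q",np.round(s["q"],2))
w=vision.camera_params("wrist"); np.save("w5.npy",w,allow_pickle=True); np.save("s5.npy",s,allow_pickle=True); im=vision.grab_frame("wrist"); cv2.imwrite("pics/w5.png",im)
for n in("side","top"):
    im=vision.grab_frame(n); cv2.imwrite(f"pics/{n}5.png",im)
    p=vision.camera_params(n); print(n,"mouth",proj(p,G2W((-.067,0,.105))))
```

```text
18.9 [0.37386228 0.02171509 0.20925564] 0.014311813453962843 [ 0.35140506  0.20485314 -2.20950664] [-0.29145383 -0.0020815   0.20925564] toolx rel -gx deg 0.12079794438753311 q [-0.09 -0.31  1.79  0.    1.66 -0.39]
side mouth [383.09527022 173.16973014]
top mouth [393.12500361 216.43718657]
```

Run:
```python
from h import *
for n,z in(("1",.12),("2",.12)):
    w=np.load(f"w{n}.npy",allow_pickle=True).item(); im=cv2.cvtColor(cv2.imread(f"pics/w{n}.png"),cv2.COLOR_BGR2GRAY).astype(int)
    for gx in (-.005,.005,.015):
        a=proj(w,G2W((gx,.015,z))); b=proj(w,G2W((gx,-.015,z)))
        c=int(round((a[0]+b[0])/2)); r0,r1=int(a[1])-9,int(b[1])+10
        print(n,gx,c,np.round(a,1),np.round(b,1),r0,im[r0:r1,c].tolist())
```

```text
1 -0.005 414 [416.1  32.7] [412.9  79.7] 23 [89, 89, 89, 89, 89, 88, 102, 143, 180, 197, 203, 202, 201, 200, 203, 201, 196, 195, 194, 194, 194, 194, 195, 195, 195, 195, 194, 195, 196, 196, 195, 194, 192, 192, 193, 195, 195, 196, 195, 196, 197, 198, 198, 196, 194, 194, 197, 203, 210, 209, 205, 204, 208, 203, 189, 156, 116, 93, 90, 90, 89, 89, 89, 88, 93, 101]
1 0.005 429 [430.9  32.8] [427.2  79.7] 23 [143, 143, 145, 145, 144, 141, 146, 163, 182, 195, 198, 196, 198, 200, 201, 196, 195, 194, 194, 194, 193, 193, 194, 194, 194, 194, 194, 194, 195, 195, 195, 194, 192, 191, 193, 194, 195, 195, 195, 196, 197, 198, 198, 196, 194, 193, 195, 199, 203, 203, 201, 200, 200, 203, 192, 161, 115, 88, 77, 60, 50, 50, 48, 49, 48, 48]
1 0.015 444 [445.6  32.8] [441.5  79.7] 23 [152, 151, 151, 150, 151, 151, 153, 162, 177, 191, 196, 197, 197, 198, 198, 198, 200, 194, 193, 193, 193, 193, 193, 194, 193, 193, 194, 194, 195, 195, 195, 193, 191, 191, 192, 194, 195, 196, 195, 195, 196, 197, 197, 196, 194, 192, 194, 198, 201, 201, 200, 202, 200, 199, 191, 174, 124, 78, 59, 52, 48, 48, 48, 49, 49, 49]
2 -0.005 
[... 237 characters left out ...]
, 200, 196, 193, 175, 170, 171, 171, 170, 171, 171, 171, 169, 168, 168]
2 0.005 509 [511.4 214.5] [506.  251.1] 205 [94, 94, 93, 92, 93, 92, 92, 95, 126, 177, 195, 196, 196, 196, 195, 192, 191, 191, 191, 191, 191, 192, 191, 191, 192, 193, 192, 190, 188, 190, 192, 193, 192, 192, 194, 194, 192, 190, 190, 195, 199, 197, 196, 194, 192, 176, 166, 167, 169, 169, 170, 171, 172, 172, 172, 172]
2 0.015 522 [524.5 214.5] [518.7 251. ] 205 [93, 93, 93, 92, 93, 92, 93, 96, 123, 174, 193, 194, 196, 195, 194, 193, 190, 189, 189, 190, 190, 190, 190, 190, 191, 191, 190, 188, 187, 189, 191, 192, 190, 191, 193, 193, 191, 188, 188, 192, 195, 196, 194, 193, 191, 176, 167, 166, 166, 166, 165, 166, 166, 168, 169]
```

Emit:
apply_moves --motion '[{"delta_pos": [0.0, 0.033, 0.12], "yaw": 0.0}, {"delta_pos": [0.0, 0.033, 0.28], "yaw": 0.0}, {"delta_pos": [0.0, 0.033, 0.44], "yaw": 0.0}, {"delta_pos": [0.0, 0.033, 0.6], "yaw": 0.0}, {"delta_pos": [0.0, 0.033, 0.75], "yaw": 0.0}, {"delta_pos": [0.0, 0.033, 0.88], "yaw": 0.0}, {"delta_pos": [0.0, 0.033, 0.97], "yaw": 0.0}, {"delta_pos": [0.0, 0.033, 0.97], "yaw": 0.0}]'

```text
time: 19.85
position: [0.3766, 0.0233, 0.1105]
orientation: [-1.87, -2.521, 0.003]
wrist_force: [-0.2, 0.1, -2.2]
width: 0.0138
grip_force: 70.9
```

Run:
```python
from h import *
g=gframe(); gy=np.array([-np.sin(g[2]),np.cos(g[2])]); g[:2]+=.0012*gy; np.save("g.npy",g)
s=r.observe(); k=W2G(s["position"]); M=R.from_rotvec(s["orientation"]).as_matrix()
print(s["time"],k,"toolz",M[:,2],s["wrist_force"])
out=[]
for n in("side","top"):
    im=vision.grab_frame(n); p=vision.camera_params(n)
    m=proj(p,G2W((-.067,0,.105))); nz=proj(p,G2W((k[0]+.167,k[1],.105))); print(n,"mouth",m,"nose pred",nz,"tail",proj(p,G2W((k[0]-.013,k[1],.105))))
    c=((m+nz)/2).astype(int); out.append(cv2.resize(im[c[1]-30:c[1]+30,c[0]-40:c[0]+40],(400,300),interpolation=cv2.INTER_CUBIC)); print("crop origin",c-[40,30])
cv2.imwrite("pics/c6.png",np.hstack(out))
```

```text
19.85 [-2.92166567e-01 -2.25721343e-04  1.10504611e-01] toolz [-3.51249674e-03  3.06114155e-04 -9.99993784e-01] [-0.2196709   0.10753303 -2.20470189]
side mouth [382.7661478 173.1422857] nose pred [380.15807973 177.96059362] tail [370.41721013 195.52046965]
crop origin [341 145]
top mouth [393.01529321 216.12899166] nose pred [378.04794066 220.84737269] tail [331.19753181 235.41520423]
crop origin [345 188]
```

View pics/c6.png

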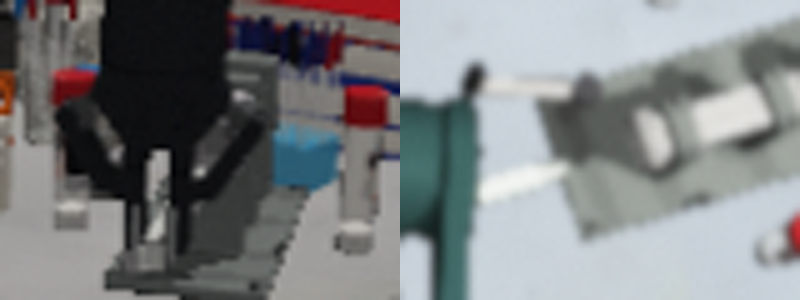

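The top view shows the nose at (379,220.6), as predicted and in line with the tube. I'll feed it slowly.

Emit:
apply_moves --motion '[{"delta_pos": [-0.1, 0.0, -0.01], "yaw": 0.0}, {"delta_pos": [-0.2, 0.0, -0.01], "yaw": 0.0}, {"delta_pos": [-0.3, 0.0, -0.01], "yaw": 0.0}, {"delta_pos": [-0.42, 0.0, -0.01], "yaw": 0.0}, {"delta_pos": [-0.54, 0.0, -0.01], "yaw": 0.0}, {"delta_pos": [-0.66, 0.0, -0.01], "yaw": 0.0}, {"delta_pos": [-0.76, 0.0, -0.01], "yaw": 0.0}, {"delta_pos": [-0.8, 0.0, -0.01], "yaw": 0.0}]'

```text
time: 20.75
position: [0.4011, -0.0547, 0.1133]
orientation: [1.874, 2.521, -0.0]
wrist_force: [0.5, -0.5, -1.0]
width: 0.0137
grip_force: 70.9
```

Run:
```python
from h import *
s=r.observe(); k=W2G(s["position"]); f=s["wrist_force"]; print(k,"f gauge",W2G([*(f[:2]+gframe()[:2]),f[2]]),"tq",s["torque"])
```

```text
[-0.21041074  0.00081809  0.11326681] f gauge [ 0.63298066  0.28383367 -0.98468595] tq [ 0.12532474  0.02700847 -0.02695992]
```

Emit:
apply_moves --motion '[{"delta_pos": [-0.04, -0.01, 0.015], "yaw": 0.0}, {"delta_pos": [-0.08, -0.01, 0.015], "yaw": 0.0}, {"delta_pos": [-0.13, -0.01, 0.015], "yaw": 0.0}, {"delta_pos": [-0.18, -0.01, 0.015], "yaw": 0.0}, {"delta_pos": [-0.23, -0.01, 0.015], "yaw": 0.0}, {"delta_pos": [-0.28, -0.01, 0.015], "yaw": 0.0}, {"delta_pos": [-0.34, -0.01, 0.015], "yaw": 0.0}, {"delta_pos": [-0.4, -0.01, 0.015], "yaw": 0.0}]'

```text
time: 21.55
position: [0.4116, -0.0926, 0.1118]
orientation: [1.872, 2.523, -0.0]
wrist_force: [-0.3, 0.1, -2.0]
width: 0.0143
grip_force: 70.9
```

Run:
```python
from h import *
s=r.observe(); k=W2G(s["position"]); f=s["wrist_force"]; print(k,"f gauge",W2G([*(f[:2]+gframe()[:2]),f[2]]),"tq",s["torque"])
```

```text
[-1.71097283e-01 -1.68494743e-05  1.11823490e-01] f gauge [-0.18199182 -0.27085212 -2.02388977] tq [ 0.09934614  0.02368339 -0.06360008]
```

Emit:
apply_moves --motion '[{"delta_pos": [-0.06, 0.0, 0.0], "yaw": 0.0}, {"delta_pos": [-0.12, 0.0, 0.0], "yaw": 0.0}, {"delta_pos": [-0.18, 0.0, 0.0], "yaw": 0.0}, {"delta_pos": [-0.24, 0.0, 0.0], "yaw": 0.0}, {"delta_pos": [-0.3, 0.0, 0.0], "yaw": 0.0}, {"delta_pos": [-0.36, 0.0, 0.0], "yaw": 0.0}, {"delta_pos": [-0.43, 0.0, 0.0], "yaw": 0.0}, {"delta_pos": [-0.5, 0.0, 0.0], "yaw": 0.0}]'

```text
time: 22.35
position: [0.426, -0.1406, 0.1118]
orientation: [1.872, 2.523, -0.0]
wrist_force: [-0.6, 0.6, -2.3]
width: 0.0139
grip_force: 70.9
```

Emit:
apply_moves --motion '[{"delta_pos": [-0.05, 0.0, 0.0], "yaw": 0.0}, {"delta_pos": [-0.1, 0.0, 0.0], "yaw": 0.0}, {"delta_pos": [-0.15, 0.0, 0.0], "yaw": 0.0}, {"delta_pos": [-0.2, 0.0, 0.0], "yaw": 0.0}, {"delta_pos": [-0.25, 0.0, 0.0], "yaw": 0.0}, {"delta_pos": [-0.29, 0.0, 0.0], "yaw": 0.0}, {"delta_pos": [-0.32, 0.0, 0.0], "yaw": 0.0}, {"delta_pos": [-0.33, 0.0, 0.0], "yaw": 0.0}]'

```text
time: 23.15
position: [0.4355, -0.1719, 0.1118]
orientation: [1.873, 2.522, -0.0]
wrist_force: [-0.1, 0.1, -1.7]
width: 0.0137
grip_force: 70.9
```

Run:
```python
from h import *
s=r.observe(); k=W2G(s["position"]); f=s["wrist_force"]; print(k,"f gauge",W2G([*(f[:2]+gframe()[:2]),f[2]]),"tq",s["torque"])
```

```text
[-0.08830794  0.0001646   0.11180176] f gauge [-0.1411388  -0.10314486 -1.70404566] tq [ 0.09389973 -0.00421425  0.00376774]
```

Emit:
apply_moves --motion '[{"delta_pos": [0.0, 0.0, 0.0], "yaw": 0.0}, {"delta_pos": [0.0, 0.0, 0.0], "yaw": 0.0}, {"delta_pos": [0.0, 0.0, 0.0], "yaw": 0.0}, {"delta_pos": [0.0, 0.0, 0.0], "yaw": 0.0}, {"delta_pos": [0.1, 0.0, 0.0], "yaw": 0.0}, {"delta_pos": [0.25, 0.0, 0.0], "yaw": 0.0}, {"delta_pos": [0.4, 0.0, 0.0], "yaw": 0.0}, {"delta_pos": [0.45, 0.0, 0.0], "yaw": 0.0}]' --grip 28 --newtons 40

```text
time: 23.95
position: [0.4216, -0.1265, 0.1117]
orientation: [-1.87, -2.524, -0.0]
wrist_force: [-0.3, -1.3, -0.0]
width: 0.024
grip_force: 0.0
```

Emit:
apply_moves --motion '[{"delta_pos": [0.0, 0.0, 0.03], "yaw": 0.0}, {"delta_pos": [0.0, 0.0, 0.05], "yaw": 0.0}, {"delta_pos": [0.0, 0.0, 0.05], "yaw": 0.0}, {"delta_pos": [0.0, 0.0, 0.05], "yaw": 0.0}, {"delta_pos": [0.0, 0.0, 0.05], "yaw": 0.0}, {"delta_pos": [-0.05, 0.0, 0.05], "yaw": 0.0}, {"delta_pos": [-0.12, 0.0, 0.05], "yaw": 0.0}, {"delta_pos": [-0.18, 0.0, 0.05], "yaw": 0.0}]' --grip 0

```text
time: 24.75
position: [0.4279, -0.1466, 0.1069]
orientation: [1.872, 2.522, -0.0]
wrist_force: [0.1, 0.8, 0.6]
width: 0.0001
grip_force: 0.0
```

Run:
```python
from h import *
s=r.observe(); k=W2G(s["position"]); f=s["wrist_force"]; print(k,"f gauge",W2G([*(f[:2]+gframe()[:2]),f[2]]),"tq",s["torque"])
w=vision.camera_params("wrist"); im=vision.grab_frame("wrist"); cv2.imwrite("pics/w7.png",im); print(proj(w,G2W((-.101,0,.113))))
```

```text
[-0.11473577  0.00014145  0.10688111] f gauge [-0.75013292  0.30517521  0.59657967] tq [-0.01361982 -0.03808103  0.03157864]
[320.97410682 306.35063184]
```

Emit:
apply_moves --motion '[{"delta_pos": [-0.03, 0.0, 0.0], "yaw": 0.0}, {"delta_pos": [-0.06, 0.0, 0.0], "yaw": 0.0}, {"delta_pos": [-0.09, 0.0, 0.0], "yaw": 0.0}, {"delta_pos": [-0.12, 0.0, 0.0], "yaw": 0.0}, {"delta_pos": [-0.15, 0.0, 0.0], "yaw": 0.0}, {"delta_pos": [-0.17, 0.0, 0.0], "yaw": 0.0}, {"delta_pos": [-0.18, 0.0, 0.0], "yaw": 0.0}, {"delta_pos": [-0.18, 0.0, 0.0], "yaw": 0.0}]'

```text
time: 25.6
position: [0.4329, -0.1632, 0.1068]
orientation: [1.872, 2.522, -0.0]
wrist_force: [0.8, -0.4, -0.1]
width: -0.0004
grip_force: 0.0
```

Run:
```python
from h import *
s=r.observe(); k=W2G(s["position"]); f=s["wrist_force"]; print(k,"f gauge",W2G([*(f[:2]+gframe()[:2]),f[2]]),"tq",s["torque"])
```

```text
[-0.09737398  0.00015247  0.10675252] f gauge [ 0.6211977  0.6498041 -0.1348125] tq [-0.02922108 -0.01287259 -0.04205515]
```

Emit:
apply_moves --motion '[{"delta_pos": [-0.01, 0.0, 0.0], "yaw": 0.0}, {"delta_pos": [-0.02, 0.0, 0.0], "yaw": 0.0}, {"delta_pos": [-0.03, 0.0, 0.0], "yaw": 0.0}, {"delta_pos": [-0.04, 0.0, 0.0], "yaw": 0.0}, {"delta_pos": [-0.05, 0.0, 0.0], "yaw": 0.0}, {"delta_pos": [-0.05, 0.0, 0.0], "yaw": 0.0}, {"delta_pos": [-0.05, 0.0, 0.0], "yaw": 0.0}, {"delta_pos": [-0.05, 0.0, 0.0], "yaw": 0.0}]'

```text
time: 26.4
position: [0.4339, -0.1665, 0.1068]
orientation: [-1.87, -2.521, -0.002]
wrist_force: [-1.4, 5.1, 2.2]
width: -0.0001
grip_force: 2.7
```

Emit:
apply_moves --motion '[{"delta_pos": [-0.01, 0.0, 0.0], "yaw": 0.0}, {"delta_pos": [-0.02, 0.0, 0.0], "yaw": 0.0}, {"delta_pos": [-0.02, 0.0, 0.0], "yaw": 0.0}, {"delta_pos": [-0.02, 0.0, 0.0], "yaw": 0.0}, {"delta_pos": [-0.02, 0.0, 0.0], "yaw": 0.0}, {"delta_pos": [-0.02, 0.0, 0.0], "yaw": 0.0}, {"delta_pos": [-0.02, 0.0, 0.0], "yaw": 0.0}, {"delta_pos": [-0.02, 0.0, 0.0], "yaw": 0.0}]'

```text
time: 27.2
position: [0.4339, -0.1666, 0.1068]
orientation: [-1.868, -2.519, -0.006]
wrist_force: [-3.5, 9.3, 4.6]
width: 0.0001
grip_force: 5.3
```

Run:
```python
from h import *
s=r.observe(); k=W2G(s["position"]); f=s["wrist_force"]; print(k,"f gauge",W2G([*(f[:2]+gframe()[:2]),f[2]]),"tq",s["torque"])
```

```text
[-0.09379877  0.00017099  0.10683664] f gauge [-9.8822544  -0.73332234  4.63368202] tq [ 1.59170654  0.52165146 -0.00314373]
```

The bar stopped at about 10 N with its tail at gauge x ≈ −0.082, so its nose is on the stop. Next I'll back off, go to the knob, turn the jaw line along the knob's chord and take hold.

Emit:
apply_moves --motion '[{"delta_pos": [0.15, 0.0, 0.0], "yaw": 0.0}, {"delta_pos": [0.3, 0.0, 0.0], "yaw": 0.0}, {"delta_pos": [0.35, 0.0, -0.25], "yaw": 0.0}, {"delta_pos": [0.35, 0.0, -0.5], "yaw": 0.0}, {"delta_pos": [0.35, 0.0, -0.77], "yaw": -0.08}, {"delta_pos": [0.5, 0.2, -0.77], "yaw": -0.16}, {"delta_pos": [0.65, 0.5, -0.77], "yaw": -0.24}, {"delta_pos": [0.76, 0.79, -0.77], "yaw": -0.32}]'

```text
time: 28.0
position: [0.489, -0.0728, 0.1845]
orientation: [1.178, 2.91, -0.001]
wrist_force: [0.7, 0.3, 0.7]
width: -0.0003
grip_force: 0.0
```

Emit:
apply_moves --motion '[{"delta_pos": [0.0, 0.0, 0.0], "yaw": -0.07}, {"delta_pos": [0.0, 0.0, 0.0], "yaw": -0.07}, {"delta_pos": [0.0, 0.0, 0.0], "yaw": -0.07}, {"delta_pos": [0.0, 0.0, 0.0], "yaw": -0.07}, {"delta_pos": [0.0, 0.0, 0.0], "yaw": -0.07}, {"delta_pos": [0.0, 0.0, 0.0], "yaw": -0.07}, {"delta_pos": [0.0, 0.0, 0.0], "yaw": -0.07}, {"delta_pos": [0.0, 0.0, 0.0], "yaw": -0.07}]' --grip 60 --newtons 30

```text
time: 28.8
position: [0.4884, -0.0742, 0.1839]
orientation: [1.025, 2.969, -0.0]
wrist_force: [0.3, -0.2, 0.4]
width: 0.0511
grip_force: 0.0
```

Run:
```python
from h import *
s=r.observe(); k=W2G(s["position"]); M=R.from_rotvec(s["orientation"]).as_matrix()
print(s["time"],k,s["wrist_force"],"tooly gauge deg",np.degrees(np.arctan2(M[1,1],M[0,1])-gframe()[2]))
im=vision.grab_frame("wrist"); w=vision.camera_params("wrist"); cv2.imwrite("pics/w8.png",im)
for z in(.155,.137): print(proj(w,G2W((-.170,.079,z))))
g=cv2.cvtColor(im,cv2.COLOR_BGR2GRAY); m=(g<45).astype(np.uint8); n,l,st,c=cv2.connectedComponentsWithStats(m)
print([(st[i].tolist(),c[i].round(1).tolist()) for i in range(1,n) if st[i,4]>150])
print("keeper_grip",[(W2G(d["location"]).round(4),round(d["score"],2)) for d in finder.spot_in("keeper_grip","wrist")][:2])
```

```text
28.8 [-0.16666543  0.07887554  0.18387313] [ 0.29660195 -0.20250209  0.39094253] tooly gauge deg 125.20793646507884
[326.94106808 238.20535845]
[326.54646605 226.09941333]
[([24, 0, 92, 74, 1668], [69.1, 31.9]), ([592, 61, 43, 32, 1070], [613.2, 76.8]), ([313, 198, 30, 49, 1164], [327.0, 222.6]), ([0, 245, 640, 155, 46134], [320.8, 350.7])]
keeper_grip [(array([-0.1568,  0.0696,  0.1137]), 0.94)]
```

Emit:
apply_moves --motion '[{"delta_pos": [0.06, 0.02, 0.05], "yaw": 0.0}, {"delta_pos": [0.06, 0.02, 0.15], "yaw": 0.0}, {"delta_pos": [0.06, 0.02, 0.27], "yaw": 0.0}, {"delta_pos": [0.06, 0.02, 0.4], "yaw": 0.0}, {"delta_pos": [0.06, 0.02, 0.48], "yaw": 0.0}, {"delta_pos": [0.06, 0.02, 0.5], "yaw": 0.0}, {"delta_pos": [0.06, 0.02, 0.5], "yaw": 0.0}, {"delta_pos": [0.06, 0.02, 0.5], "yaw": 0.0}]'

```text
time: 29.7
position: [0.4853, -0.0689, 0.1342]
orientation: [1.024, 2.969, -0.0]
wrist_force: [-0.6, 0.1, 0.5]
width: 0.0515
grip_force: 0.0
```

Emit:
apply_moves --motion '[{"delta_pos": [0.0, 0.0, 0.0], "yaw": 0.0}, {"delta_pos": [0.0, 0.0, 0.0], "yaw": 0.0}, {"delta_pos": [0.0, 0.0, 0.0], "yaw": 0.0}, {"delta_pos": [0.0, 0.0, 0.0], "yaw": 0.0}, {"delta_pos": [0.0, 0.0, 0.0], "yaw": 0.0}, {"delta_pos": [0.0, 0.0, 0.0], "yaw": 0.0}, {"delta_pos": [0.0, 0.0, 0.0], "yaw": 0.0}, {"delta_pos": [0.0, 0.0, 0.0], "yaw": 0.0}]' --grip 0 --newtons 25

```text
time: 30.5
position: [0.4853, -0.0686, 0.1343]
orientation: [1.024, 2.969, 0.001]
wrist_force: [-0.3, 2.0, 4.2]
width: 0.0154
grip_force: 25.8
```

Run:
```python
from h import *
s=r.observe(); k=W2G(s["position"]); M=R.from_rotvec(s["orientation"]).as_matrix(); print(k,s["wrist_force"],s["width"])
p=np.array([-.0912,.051]); t0=np.arctan2(-(k[0]-p[0]),-(k[1]-p[1])); print("th",t0,np.hypot(*(k[:2]-p)))
K=lambda t:G2W([p[0]-.085*np.sin(t),p[1]-.085*np.cos(t),0])
for t in np.r_[np.linspace(t0,0,15),-.03]: print(round(t,2),np.round(M.T@(K(t)-K(t0))*10,3)[:2])
```

```text
[-0.17290826  0.07752858  0.13434099] [-0.25486132  1.96209768  4.23469094] 0.015370667454737502
th 1.8847336947614035 0.08590695912850634
1.88 [0. 0.]
1.75 [ 0.087 -0.074]
1.62 [ 0.163 -0.16 ]
1.48 [ 0.227 -0.255]
1.35 [ 0.277 -0.357]
1.21 [ 0.314 -0.466]
1.08 [ 0.335 -0.578]
0.94 [ 0.341 -0.692]
0.81 [ 0.332 -0.806]
0.67 [ 0.308 -0.918]
0.54 [ 0.268 -1.025]
0.4 [ 0.215 -1.126]
0.27 [ 0.149 -1.22 ]
0.13 [ 0.071 -1.303]
0.0 [-0.018 -1.375]
-0.03 [-0.039 -1.39 ]
```

Emit:
apply_moves --motion '[{"delta_pos": [0.09, -0.07, 0.0], "yaw": 0.0}, {"delta_pos": [0.16, -0.16, 0.0], "yaw": 0.0}, {"delta_pos": [0.23, -0.25, 0.0], "yaw": 0.0}, {"delta_pos": [0.28, -0.36, 0.0], "yaw": 0.0}, {"delta_pos": [0.31, -0.47, 0.0], "yaw": 0.0}, {"delta_pos": [0.33, -0.58, 0.0], "yaw": 0.0}, {"delta_pos": [0.34, -0.69, 0.0], "yaw": 0.0}, {"delta_pos": [0.33, -0.8, 0.0], "yaw": 0.0}]'

```text
time: 31.3
position: [0.4087, -0.1096, 0.134]
orientation: [-1.021, -2.969, -0.005]
wrist_force: [-3.9, 8.5, 6.8]
width: 0.0152
grip_force: 26.2
```

Run:
```python
from h import *
s=r.observe(); k=W2G(s["position"]); M=R.from_rotvec(s["orientation"]).as_matrix(); print(k,"tool f",M.T@s["wrist_force"],s["width"])
p=np.array([-.0912,.051]); print("th",np.arctan2(-(k[0]-p[0]),-(k[1]-p[1])),np.hypot(*(k[:2]-p)))
```

```text
[-0.15562976 -0.00766415  0.1340344 ] tool f [ 8.35332803  4.29075721 -6.74101638] 0.015174654112948036
th 0.8322030436592649 0.08713596430992104
```

Emit:
apply_moves --motion '[{"delta_pos": [-0.02, -0.12, 0.0], "yaw": 0.0}, {"delta_pos": [-0.06, -0.22, 0.0], "yaw": 0.0}, {"delta_pos": [-0.12, -0.33, 0.0], "yaw": 0.0}, {"delta_pos": [-0.18, -0.42, 0.0], "yaw": 0.0}, {"delta_pos": [-0.22, -0.46, 0.0], "yaw": 0.0}, {"delta_pos": [-0.26, -0.5, 0.0], "yaw": 0.0}, {"delta_pos": [-0.31, -0.54, 0.0], "yaw": 0.0}, {"delta_pos": [-0.35, -0.57, 0.0], "yaw": 0.0}]'

```text
time: 32.1
position: [0.4018, -0.1779, 0.1338]
orientation: [-1.024, -2.969, -0.0]
wrist_force: [-1.3, 5.3, 5.1]
width: 0.0153
grip_force: 26.3
```

Run:
```python
from h import *
s=r.observe(); k=W2G(s["position"]); M=R.from_rotvec(s["orientation"]).as_matrix(); f=s["wrist_force"]; print(k,"f gauge",W2G([*(f[:2]+gframe()[:2]),f[2]]),s["width"])
p=np.array([-.0912,.051]); print("th",np.arctan2(-(k[0]-p[0]),-(k[1]-p[1])),np.hypot(*(k[:2]-p)))
```

```text
[-0.09217166 -0.03383563  0.13375402] f gauge [-5.40351804  0.30566943  5.07416959] 0.015311663645502502
th 0.011452962748141277 0.08484119047515808
```

Emit:
apply_moves --motion '[{"delta_pos": [-0.01, -0.01, 0.0], "yaw": 0.0}, {"delta_pos": [-0.02, -0.015, 0.0], "yaw": 0.0}, {"delta_pos": [-0.03, -0.02, 0.0], "yaw": 0.0}, {"delta_pos": [-0.03, -0.02, 0.0], "yaw": 0.0}, {"delta_pos": [-0.03, -0.02, 0.0], "yaw": 0.0}, {"delta_pos": [-0.03, -0.02, 0.0], "yaw": 0.0}, {"delta_pos": [-0.03, -0.02, 0.0], "yaw": 0.0}, {"delta_pos": [-0.03, -0.02, 0.0], "yaw": 0.0}]'

```text
time: 32.9
position: [0.4023, -0.1795, 0.1337]
orientation: [-1.022, -2.967, -0.004]
wrist_force: [-2.6, 7.7, 8.1]
width: 0.0153
grip_force: 26.6
```

Run:
```python
from h import *
s=r.observe(); k=W2G(s["position"]); f=s["wrist_force"]; print(k,"f gauge",W2G([*(f[:2]+gframe()[:2]),f[2]]),s["width"])
```

```text
[-0.09053846 -0.03377777  0.13372927] f gauge [-8.12164529 -0.28750616  8.14522606] 0.015299599845188775
```

Emit:
apply_moves --motion '[{"delta_pos": [-0.01, -0.01, 0.0], "yaw": 0.0}, {"delta_pos": [-0.02, -0.015, 0.0], "yaw": 0.0}, {"delta_pos": [-0.03, -0.02, 0.0], "yaw": 0.0}, {"delta_pos": [-0.03, -0.02, 0.0], "yaw": 0.0}, {"delta_pos": [-0.03, -0.02, 0.0], "yaw": 0.0}, {"delta_pos": [-0.03, -0.02, 0.0], "yaw": 0.0}, {"delta_pos": [-0.03, -0.02, 0.0], "yaw": 0.0}, {"delta_pos": [-0.03, -0.02, 0.0], "yaw": 0.0}]'

```text
time: 33.7
position: [0.4026, -0.1798, 0.1336]
orientation: [-1.02, -2.963, -0.014]
wrist_force: [-6.2, 17.0, 12.2]
width: 0.015
grip_force: 27.2
```

Run:
```python
from h import *
s=r.observe(); k=W2G(s["position"]); f=s["wrist_force"]; print(k,"f gauge",W2G([*(f[:2]+gframe()[:2]),f[2]]),s["width"])
```

```text
[-0.09014176 -0.03361349  0.13359643] f gauge [-18.07896598  -1.05031095  12.20374818] 0.015042723295229227
```

Emit:
apply_moves --motion '[{"delta_pos": [0.02, 0.01, 0.0], "yaw": 0.0}, {"delta_pos": [0.04, 0.025, 0.0], "yaw": 0.0}, {"delta_pos": [0.045, 0.03, 0.0], "yaw": 0.0}, {"delta_pos": [0.045, 0.03, 0.0], "yaw": 0.0}, {"delta_pos": [0.045, 0.03, 0.0], "yaw": 0.0}, {"delta_pos": [0.045, 0.03, 0.0], "yaw": 0.0}, {"delta_pos": [0.045, 0.03, 0.0], "yaw": 0.0}, {"delta_pos": [0.045, 0.03, 0.0], "yaw": 0.0}]'

```text
time: 34.5
position: [0.4026, -0.1796, 0.1337]
orientation: [-1.025, -2.97, -0.0]
wrist_force: [-1.3, 3.5, 4.8]
width: 0.015
grip_force: 26.3
```

Emit:
apply_moves --motion '[{"delta_pos": [0.0, 0.0, 0.0], "yaw": 0.0}, {"delta_pos": [0.0, 0.0, 0.0], "yaw": 0.0}, {"delta_pos": [0.0, 0.0, 0.0], "yaw": 0.0}, {"delta_pos": [0.0, 0.0, 0.0], "yaw": 0.0}, {"delta_pos": [0.0, 0.0, -0.1], "yaw": 0.0}, {"delta_pos": [0.0, 0.0, -0.3], "yaw": 0.0}, {"delta_pos": [0.0, 0.0, -0.6], "yaw": 0.0}, {"delta_pos": [0.0, 0.0, -0.9], "yaw": 0.0}]' --grip 33

```text
time: 35.3
position: [0.4024, -0.1795, 0.2252]
orientation: [-1.025, -2.97, 0.0]
wrist_force: [1.5, -0.7, -0.1]
width: 0.0284
grip_force: 0.0
```

Emit:
apply_moves --motion '[{"delta_pos": [0.1, 0.0, -0.1], "yaw": 0.0}, {"delta_pos": [0.2, 0.0, -0.2], "yaw": 0.0}, {"delta_pos": [0.3, 0.0, -0.3], "yaw": 0.0}, {"delta_pos": [0.4, 0.0, -0.4], "yaw": 0.0}, {"delta_pos": [0.5, 0.0, -0.5], "yaw": 0.0}, {"delta_pos": [0.5, 0.0, -0.5], "yaw": 0.0}, {"delta_pos": [0.5, 0.0, -0.5], "yaw": 0.0}, {"delta_pos": [0.5, 0.0, -0.5], "yaw": 0.0}]'

```text
time: 36.1
position: [0.3632, -0.1487, 0.2731]
orientation: [-1.024, -2.969, -0.0]
wrist_force: [-0.5, 0.0, -0.5]
width: 0.0282
grip_force: 0.0
```

Run:
```python
from h import *
s=r.observe(); print(s["time"],W2G(s["position"]),s["wrist_force"])
w=vision.camera_params("wrist"); np.save("w9.npy",w,allow_pickle=True); im=vision.grab_frame("wrist"); cv2.imwrite("pics/w9.png",im)
for n,P in [("hub",(-.0912,.051,.117)),("knob shut",(-.0912,-.034,.155)),("knob .08",(-.098,-.034,.155))]: print(n,proj(w,G2W(P)))
t=vision.grab_frame("top"); p=vision.camera_params("top")
for n,P in [("hub",(-.0912,.051,.117)),("knob shut",(-.0912,-.034,.155)),("seat",(.1,0,.105))]: print("top",n,proj(p,G2W(P)))
cv2.imwrite("pics/top9.png",t); sd=vision.grab_frame("side"); cv2.imwrite("pics/side9.png",sd)
g=cv2.cvtColor(im,cv2.COLOR_BGR2GRAY); n,l,st,c=cv2.connectedComponentsWithStats((g<45).astype(np.uint8))
print([(st[i].tolist(),c[i].round(1).tolist()) for i in range(1,n) if st[i,4]>100])
g=cv2.cvtColor(t,cv2.COLOR_BGR2GRAY)[200:245,365:400]; n,l,st,c=cv2.connectedComponentsWithStats((g<60).astype(np.uint8))
print([((c[i]+[365,200]).round(1).tolist(),st[i,4]) for i in range(1,n)])
```

```text
36.1 [-0.13126139 -0.0624466   0.27313272] [-0.5131406   0.01505078 -0.48496537]
hub [397.26625737 288.9083897 ]
knob shut [323.06222898 257.83996458]
knob .08 [328.05421629 251.33909963]
top hub [382.71919408 204.4031839 ]
top knob shut [392.40895895 224.90570383]
top seat [435.64097876 202.8752594 ]
[([236, 0, 104, 52, 2252], [291.9, 16.6]), ([83, 0, 299, 239, 4084], [263.3, 89.5]), ([312, 230, 20, 35, 555], [322.0, 247.2]), ([0, 242, 640, 158, 46877], [319.0, 350.5])]
[([384.8, 215.3], np.int32(105)), ([379.0, 208.0], np.int32(1)), ([379.8, 213.7], np.int32(10)), ([394.7, 228.1], np.int32(177)), ([373.0, 240.0], np.int32(1))]
```

```bash
python3 -c "
from plant import r
print(r.job_done())"
```

```text
the job is handed in; nothing more can be done
None
```

I handed in the job at about 36 s. The long bar is fed nose first to the stop (it stopped at about 10 N), the keeper is shut hard against its end stop behind it, and the arm is clear; the hand-in gave no verdict.

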